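Close and clamp a picture frame in the frame press

ROBOT

A 6-joint arm with a two-finger parallel gripper is mounted at the origin on the work surface. World frame = base frame: x ahead of the robot, y to its left, z up, the work surface at z = 0. Lengths are in mm, angles in rad, forces in N, time in s.
With the tool pointing down it reaches from about 350 to 775 mm from the base axis. Payload 7.3 kg.
Tool frame: the origin (TCP) lies between the finger pads; the fingertips stand tcp_to_tips ahead of it and the grasp point (between the pads) lies 5 mm behind it (tcp_to_tips is the distance from the TCP to the fingertips, in mm); z points along the fingers, x is the direction in which the jaws open and shut, and the axes are right-handed (so a half turn about z gives the same grasp; the last joint's range is limited). The gripper opens to 92 mm and grips with 3 to 60 N. Pads are 19 mm wide; open, the fingers measure 130 mm over their backs; the gripper's body (75 mm by 190 mm) begins 47 mm behind the grasp point.
Start: joints at [-1.286, 0.342, 1.524, -0, 1.275, -0.146], TCP at [219.262, -477.04, 240.741] pointing down, gripper open.
Joint ranges: [-2.53, 2.53], [-0.77, 2.02], [0.04, 2.7], [-1, 4.14], [0.28, 2.66], [-3.11, 3.11]. Speed limits (rad/s): [2.57, 2.57, 3.14, 3.14, 3.14, 3.14].

INTERFACE

Orientations are given as [roll, pitch, yaw] about the fixed x, y, z axes, in that order (R = Rz(yaw) Ry(pitch) Rx(roll)).
In Python, from plant import * gives the robot as it stands.
- The arm moves only by the tool drive_tool, never from a script. Its argument "deltas" is a list of rows, each an object of numbers: "hand": the gripper's target within -1 to 1 (shut at 1, half-way at 0, fully open at -1); "tx", "ty", "tz": the shift along the tool's x, y, z each as a share of 4 cm, from -1 to 1; "wx", "wy", "wz": the turn, a rotation vector about the tool's x, y, z each as a share of 5 degrees, from -1 to 1. In form: [{"hand": .., "tx": .., "ty": .., "tz": .., "wx": .., "wy": .., "wz": ..}, ...]. A call has 1 to 20 rows; each row shifts and turns the commanded pose from where the row before left it, along the tool's axes as they then stand; what a row does not reach is not made up. A row lasts 1/12 s, in which the tool goes at most 41.7 mm and 7.16 degrees, less where a joint would pass 70% of its speed; a pose out of reach is approached as far as the arm can. A call with a number of a shift or a turn outside -1 to 1 is refused whole. A call with a gripper value outside its range is refused whole. The fingers move at their own pace and stop on an object; the grip force is fixed at half the most. Time passes only in rows, so rows that do not move let the fingers close. It gives the time, the measured TCP pose, the force and the opening at its end, in the units of the state.
- get_obs(): the state, without advancing time (a new reading comes with each control period).
- capture(name): name is "scene" or "top" or "wrist"; returns the picture (420x560x3 uint8, red, green, blue); there is no depth.
- camera_model(name): a dict with "fx", "fy", "cx", "cy" (pixels), "D" ([k1, k2, p1, p2, k3] as OpenCV has them; the pictures are not rectified), "rvec" (rotation vector, rad) and "tvec" (3), from world to camera coordinates, as OpenCV has them. Camera axes: x right, y down, z forward; pixel columns grow to the right and rows downward; lengths in mm; the calibration is good to about 2 mm. A picture is of the moment at which its call begins: read the wrist's pose just before it. camera_model takes no time and is no camera call; for the wrist camera it gives the pose at the moment of the call.
- close_job(): hands the job in, once; it reports no verdict.
The state is a dict: "time": time; "joint_positions": joint angles; "dq": joint speeds; "tau": joint torques, N m; "tool_pos": TCP position; "tcp_rot": TCP orientation; "contact_force": force on the tool from outside, world axes, zero at the start; "moment": the same for the moment, N m; "grip_width": finger opening in mm.
Only numpy, scipy, OpenCV 4.12 (cv2) and the standard library are available. Lean on these libraries where they do the work, as an engineer would, in place of code of your own. Each camera call takes 0.05 s, during which the arm holds its last target.

TASK

The glued picture frame lies in the frame press: first swing the flat hold-down bar by its round knob across the frame until its tip rests fully home in the catch, and leave it closed. Then push the sprung tensioner lever back by its upright paddle, past the click of its pawl, so that the loose side of the frame is pressed shut, and finish while still holding the lever there: it springs back if let go. Do not shift or knock over the things lying around and on the press.

Things in the scene. Friction and masses are not known exactly. Their poses are not given: they have to be found in the camera images.
- press: Frame press, fixed: plywood board 18 mm thick; in its own axes x +-125, y -285 to +125 mm. Origin on the table under the picture frame's centre, z up; the -x edge faces the robot. The dark wooden frame on it (150 x 170 mm, top 34 mm above the table) has its -y side loose, about 9 mm open until the tensioner presses it shut towards +y. Fences by the frame are up to 40 mm high.
- hold_bar (a joint): Angle of the hold-down bar, rad. 0 = closed: it points along the press's -x, across the frame, its tip in the catch and at a stop. Positive = swung open, up to 1.5, knob towards the press's +y; closing turns it anticlockwise seen from above. It stays where it is left (friction, about 1.5 N at the knob).
- bar_knob (a point): Middle of the black round knob that stands upright on the hold-down bar: 18 mm diameter, 55 mm tall, this point 77 mm above the table (knob from 50 to 105 mm). It is 150 mm from the bar's pivot; the steel bar is 18 mm wide, 10 mm thick, 200 mm long, from 40 to 50 mm above the table.
- bar_pivot (a point): Vertical pivot axis of the hold-down bar at mid thickness of the bar, on the press's +x side.
- catch_mouth (a point): Where the bar's axis passes through the catch when closed, 45 mm above the table: a steel fork 26 mm wide, open to the press's +y, with a roof whose top is 57 mm above the table; 188 mm from the bar's pivot.
- tensioner (a joint): Angle of the sprung lever, rad: 0 at rest, grows as the paddle is pushed back from the robot (anticlockwise from above), hard stop at 0.9. At 0.45 it points along the press's -y. Spring: 4 N at the paddle at rest, 10 N at 0.75. The pawl meets its tooth near 0.25 and clicks off behind it by 0.65 (1 N extra); it does not lock: released, the lever springs back.
- lever: The tensioner's steel lever with its cam and toothed disc and, at its end, the paddle. Origin on its vertical pivot axis at table height, z up; its own -y axis points along the lever to the paddle, +x is the way the paddle is pushed. The lever arm is 18 mm wide, top 59 mm above the table; the pivot bolt's top is at 85 mm.
- paddle (a point): Centre of the upright wooden paddle at the lever's end, 110 mm from the pivot and 90 mm above the table. 12 mm thick (lever's x), 44 mm wide (lever's y), 64 mm tall (58 to 122 mm above the table).
- weight: Bystander: brass disc weight, 38 mm diameter, 18 mm high, inside the frame. Origin under its centre.
- cork_block: Bystander: cork block 45 x 30 x 22 mm on the press board's near side. Origin under its centre.
- glue_bottle: Bystander: amber bottle, 52 mm diameter, 125 mm tall, on the table beyond the press. Origin under its centre.
- wax_jar: Bystander: pale jar with a black cap, 72 mm diameter, 75 mm tall, on the table beyond the press. Origin under its centre.
- tape_roll: Bystander: paper tape roll lying flat, 76 mm diameter, 25 mm high, beyond the press. Origin under its centre.
- flat_brush: Bystander: brush lying on the table to the +y side of the press, roughly along the press's x, under 30 mm high. Origin near its middle.
- test_panels: Bystander: dark wooden block of test panels, 80 x 60 x 25 mm, on the table to the press's -y side. Origin under its centre.

How it is judged (in metres and radians):
On the way, in this order (a step that is already met when the one before it is completed fails the run):
1. the hold-down bar rests home in its catch, the tensioner not yet pushed in (value of joint hold_bar below 0.06 rad and value of joint tensioner below 0.3 rad), for 0.2 s.
2. the tensioner lever is past its click and held there by the robot (value of joint tensioner above 0.68 rad and contact force between any of the fingers, the arm and lever above 2.5 N and value of joint hold_bar below 0.06 rad), for 0.3 s.
At the end, for the whole second after the job is handed in: The hold-down bar is within 0.06 rad of closed, and the tensioner lever is past its click (joint above 0.68 rad), at rest and pushed by the robot with more than 2.5 N, through the last second (all of step 2 and velocity of joint tensioner between -0.1 and 0.1 rad/s); the arm keeps its last pose, push and grip.
It fails at once if a bystander is shifted by more than 40 mm or knocked over (distance of any of weight, cork_block, glue_bottle, wax_jar, tape_roll, flat_brush, test_panels from where it was at the start of the episode above 0.04 m or angle between any of glue_bottle, wax_jar's own z axis and vertical above 0.6 rad).
It also fails if it takes over 51 s, if anything falls off the work surface, if the arm or the gripper's body presses on something with over 40 N, if the wrist force passes 120 N, or if a joint passes its speed limit or range.

## Working session

There is one attempt and no reset: what is moved stays moved. The work goes in short steps, Python scripts to look and compute and a tool call to move; the robot and the scene stay as the last step left them, time stands still between calls to the robot, and variables do not carry over. Pictures are saved under pics/ and viewed, and the job is handed in when it is done.

Besides the shell and the picture viewer there is one more tool, called in YAML: its name, and indented under it one key for each argument. drive_tool: Moves the arm, as the interface text tells. Its arguments: {"type":"object","properties":{"deltas":{"type":"array","items":{"type":"object","properties":{"hand":{"type":"number"},"tx":{"type":"number"},"ty":{"type":"number"},"tz":{"type":"number"},"wx":{"type":"number"},"wy":{"type":"number"},"wz":{"type":"number"}}}}},"required":["deltas"]}

```bash
mkdir -p pics
python3 - <<'E'
from plant import *
import cv2
print(get_obs())
for n in ("scene","top"):
    im=capture(n); cv2.imwrite(f"pics/{n}0.png",im[:,:,::-1]); print(n,camera_model(n))
E
```

```text
{'time': 0.0, 'joint_positions': array([-1.28600735e+00,  3.42729160e-01,  1.52499449e+00, -1.34869543e-05,
        1.27538216e+00, -1.46005741e-01]), 'dq': array([ 0.0014776 ,  0.00157267,  0.00034285, -0.00066804,  0.00138742,
       -0.000978  ]), 'tau': array([-2.78226122e-03, -4.31250465e+01, -2.44225019e+01,  7.15340814e-02,
        5.58321748e-02, -9.66463176e-05]), 'tool_pos': array([ 219.14475515, -476.6662695 ,  240.04945909]), 'tcp_rot': array([-3.14138527e+00,  1.49893837e-03, -1.13999752e+00]), 'contact_force': array([-0.39926279, -0.01918738, -0.22884304]), 'moment': array([-0.0252566 , -0.0098198 , -0.01526841]), 'grip_width': 91.79862530315965}
scene {'fx': 518.1523021905437, 'fy': 518.1523021905437, 'cx': 287.72042718882216, 'cy': 207.03643363063256, 'D': array([-0.18803293,  0.        ,  0.        ,  0.        ,  0.        ]), 'rvec': array([ 2.02879945,  0.92558769, -0.47827638]), 'tvec': array([-404.14533752, -205.69231626, 1676.61886547])}
top {'fx': 424.8162099972064, 'fy': 424.8162099972064, 'cx': 280.8864473594646, 'cy': 206.12675914645874, 'D': array([-0.12872371,  0.        ,  0.        ,  0.        ,  0.        ]), 'rvec': array([ 1.97796974, -2.25769068,  0.2291637 ]), 'tvec': array([ 87.98720039, 606.36924969, 925.65299304])}
```

View pics/scene0.png

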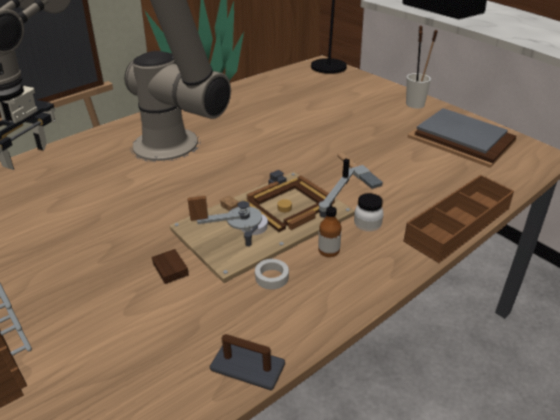

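View pics/top0.png

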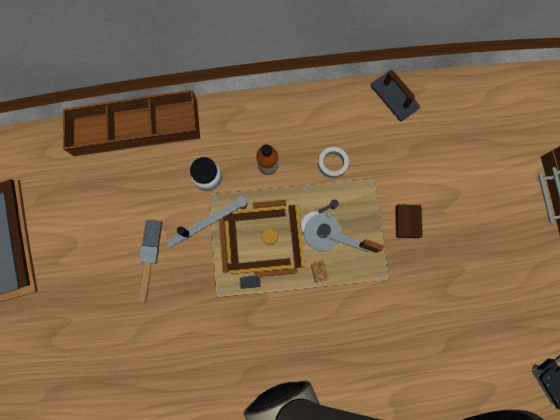

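The top view shows the board at about (210-388, 180-297), the bar's pivot near (242,202), the knob near (183,232), and the paddle near (371,245). I'll enlarge these.

Run:
```python
import cv2
a=cv2.imread("pics/top0.png")[140:310,130:400]; cv2.imwrite("pics/top0c.png",cv2.resize(a,None,fx=2.9,fy=2.9,interpolation=cv2.INTER_CUBIC))
a=cv2.imread("pics/scene0.png")[140:290,150:400]; cv2.imwrite("pics/scene0c.png",cv2.resize(a,None,fx=3.2,fy=3.2,interpolation=cv2.INTER_CUBIC))
```

```text
(no output)
```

View pics/top0c.png

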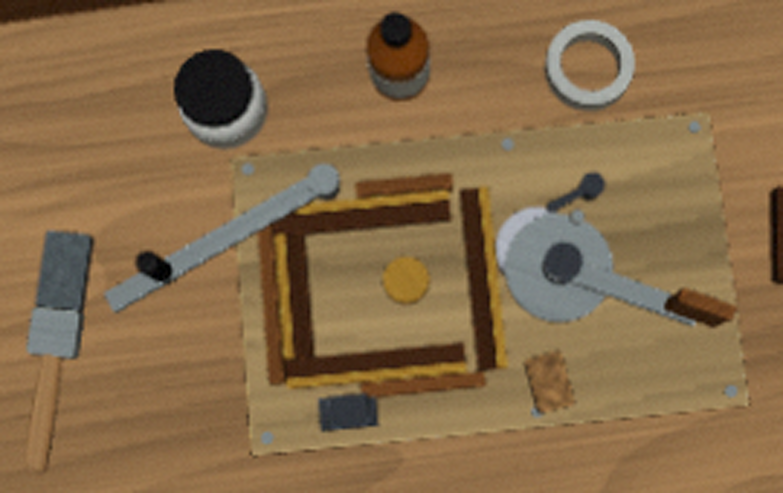

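View pics/scene0c.png

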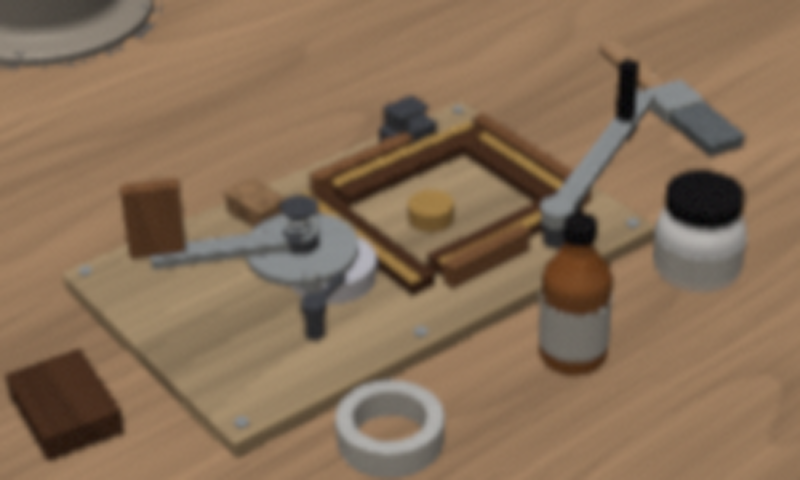

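```bash
cat > h.py <<'E'
import numpy as np,cv2
from plant import camera_model
def cam(n):
    c=camera_model(n) if isinstance(n,str) else n
    return c,np.array([[c['fx'],0,c['cx']],[0,c['fy'],c['cy']],[0,0,1]]),cv2.Rodrigues(np.array(c['rvec']))[0],np.array(c['tvec']).reshape(3)
def ray(n,p):
    c,K,R,t=cam(n); u=cv2.undistortPoints(np.array([[p]],float),K,np.array(c['D']))[0,0]
    return -R.T@t, R.T@np.array([u[0],u[1],1])
def atz(n,p,z):
    o,d=ray(n,p); return o+d*(z-o[2])/d[2]
def tri(l):
    A=np.zeros((3,3));b=np.zeros(3);L=[]
    for n,p in l:
        o,d=ray(n,p); d=d/np.linalg.norm(d); P=np.eye(3)-np.outer(d,d); A+=P;b+=P@o;L.append((o,P))
    x=np.linalg.solve(A,b); return x,[round(np.linalg.norm(P@(x-o)),1) for o,P in L]
def proj(n,X):
    c,K,R,t=cam(n); return cv2.projectPoints(np.array(X,float).reshape(-1,1,3),np.array(c['rvec']),np.array(c['tvec']),K,np.array(c['D']))[0].reshape(-1,2)
E
python3 - <<'E'
from h import *
np.set_printoptions(precision=1,suppress=True)
T=lambda x,y:(130+(x+.5)/2.9-.5,140+(y+.5)/2.9-.5)
S=lambda x,y:(150+(x+.5)/3.2-.5,140+(y+.5)/3.2-.5)
C=np.array([atz("top",T(*p),18) for p in [(235,158),(710,113),(748,405),(253,454)]])
print(C, np.linalg.norm(C-np.roll(C,-1,0),axis=1))
loc=np.array([[125,125],[125,-285],[-125,-285],[-125,125]],float)
# rigid fit
a=loc-loc.mean(0);b=C[:,:2]-C[:,:2].mean(0)
th=np.arctan2((a[:,0]*b[:,1]-a[:,1]*b[:,0]).sum(),(a*b).sum()); R=np.array([[np.cos(th),-np.sin(th)],[np.sin(th),np.cos(th)]])
o=C[:,:2].mean(0)-R@loc.mean(0); print("press",o,th, (loc@R.T+o)-C[:,:2])
for nm,t,s in [("knobtop",(148,259),(628,64)),("pivot",(325,178),(561,205)),("bolt",(563,262),(299,205)),("padTopL",(677,291),(121,184))]:
    x,e=tri([("top",T(*t)),("scene",S(*s))]); print(nm,x,e,"press:",R.T@(x[:2]-o))
print("cork",R.T@(atz("top",T(548,378),40)[:2]-o),"weight",R.T@(atz("top",T(406,280),36)[:2]-o))
E
```

```text
[[ 673.6  172.7   18. ]
 [ 659.8 -232.7   18. ]
 [ 412.4 -221.4   18. ]
 [ 427.3  183.4   18. ]] [405.7 247.7 405.1 246.5]
press [546.3  55.4] -0.037918853868534254 [[ 2.4  2.9]
 [ 0.6 -1.4]
 [-1.8 -3.2]
 [-1.2  1.7]]
knobtop [582.2 235.4 105.8] [np.float64(0.8), np.float64(0.8)] press: [ 29.  181.2]
pivot [640.3  99.4  54.4] [np.float64(3.3), np.float64(3.3)] press: [92.3 47.5]
bolt [541.6 -79.2  84.9] [np.float64(1.1), np.float64(1.1)] press: [   0.4 -134.7]
padTopL [ 492.2 -175.2  121.2] [np.float64(21.4), np.float64(21.4)] press: [ -45.3 -232.5]
cork [ -85.8 -118.6] weight [  3.8 -12.9]
```

Run:
```python
import plant
print([n for n in dir(plant) if not n.startswith('__')]); print(getattr(plant,'tcp_to_tips',None))
from h import *
np.set_printoptions(precision=1,suppress=True)
T=lambda x,y:(130+(x+.5)/2.9-.5,140+(y+.5)/2.9-.5)
th=-.038;R=np.array([[np.cos(th),-np.sin(th)],[np.sin(th),np.cos(th)]]);o=np.array([546.3,55.4])
W=lambda x,y,z:[*(R@[x,y]+o),z]
P=[W(92,47,50),W(92-150,47,50),W(92-188,47,57),W(29,181,105),W(0,-135,85),W(-47.5,-234,122),W(36,-239,122)]
q=proj("top",P); print((q-[130,140])*2.9)
print("catch",R.T@(atz("top",T(348,410),57)[:2]-o),"bottle",R.T@(atz("top",T(397,28),125)[:2]-o),"padtop",R.T@(atz("top",T(708,305),122)[:2]-o))
# scene: find angle from bar line
for p in [(112,305),(323,180)]: print(atz("top",T(*p),50),R.T@(atz("top",T(*p),50)[:2]-o))
```

```text
['Unreachable', 'camera_model', 'capture', 'close_job', 'get_obs', 'tcp_to_tips']
14.0
[[321.7 176.3]
 [336.2 361. ]
 [339.4 409. ]
 [146.7 257.6]
 [561.2 260.9]
 [705.3 304.1]
 [697.1 193.7]]
catch [-96.6  41.1] bottle [187.2 -24.3] padtop [ -47.6 -235.3]
[558.1 279.3  50. ] [  3.3 224.2]
[637.7  98.8  50. ] [89.7 46.9]
```

drive_tool:
  deltas:
    - {"hand": 0, "tx": -0.62, "ty": -0.785}
    - {"hand": 0, "tx": -0.62, "ty": -0.785}
    - {"hand": 0, "tx": -0.62, "ty": -0.785}
    - {"hand": 0, "tx": -0.62, "ty": -0.785}
    - {"hand": 0, "tx": -0.62, "ty": -0.785}
    - {"hand": 0, "tx": -0.62, "ty": -0.785}
    - {"hand": 0, "tx": -0.62, "ty": -0.785}
    - {"hand": 0, "tx": -0.62, "ty": -0.785}
    - {"hand": 0, "tx": -0.62, "ty": -0.785}
    - {"hand": 0, "tx": -0.62, "ty": -0.785}
    - {"hand": 0, "tx": -0.62, "ty": -0.785}
    - {"hand": 0, "tx": -0.62, "ty": -0.785}
    - {"hand": 0, "tx": -0.62, "ty": -0.785}
    - {"hand": 0, "tx": -0.62, "ty": -0.785}
    - {"hand": 0, "tx": -0.62, "ty": -0.785}
    - {"hand": 0, "tx": -0.62, "ty": -0.785}
    - {"hand": 0, "tx": -0.62, "ty": -0.785}
    - {"hand": 0, "tx": -0.62, "ty": -0.785}
    - {"hand": 0, "tx": -0.62, "ty": -0.785}
    - {"hand": 0, "tx": -0.62, "ty": -0.785}

```text
invalid input
```

drive_tool:
  deltas:
    - {"hand": 0, "wz": -1}
    - {"hand": 0, "wz": -1}
    - {"hand": 0, "wz": -1}
    - {"hand": 0, "wz": -1}
    - {"hand": 0, "wz": -1}
    - {"hand": 0, "wz": -1}
    - {"hand": 0, "wz": -1}
    - {"hand": 0, "wz": -1}
    - {"hand": 0, "wz": -1}
    - {"hand": 0, "wz": -1}
    - {"hand": 0, "wz": -1}
    - {"hand": 0, "wz": -1}
    - {"hand": 0, "wz": -1}
    - {"hand": 0, "wz": -1}
    - {"hand": 0, "wz": -1}
    - {"hand": 0, "wz": -1}
    - {"hand": 0, "wz": -1}
    - {"hand": 0, "wz": -0.6}
    - {"hand": 0}
    - {"hand": 0}

```text
invalid input
```

Run:
```python
from plant import *
import cv2
print(get_obs())
print(camera_model("wrist"))
im=capture("wrist"); cv2.imwrite("pics/w1.png",im[:,:,::-1])
```

```text
{'time': 0.1, 'joint_positions': array([-1.28597656e+00,  3.42681371e-01,  1.52492813e+00, -3.29837595e-05,
        1.27537464e+00, -1.46004202e-01]), 'dq': array([-1.62904080e-04, -2.49789618e-05, -4.21099451e-03,  1.64409593e-03,
       -6.52166469e-04,  3.35988456e-04]), 'tau': array([ 2.00236376e-03, -4.32003558e+01, -2.44694799e+01,  7.20082107e-02,
        5.26959740e-02, -4.86080432e-05]), 'tool_pos': array([ 219.1629731 , -476.69179278,  240.09741807]), 'tcp_rot': array([-3.14142142e+00,  1.38127180e-03, -1.13996261e+00]), 'contact_force': array([0.26537076, 0.22250935, 0.16476347]), 'moment': array([-0.02561042, -0.02614638,  0.0398297 ]), 'grip_width': 91.80959239938039}
{'fx': 322.288794828886, 'fy': 322.288794828886, 'cx': 274.88173370114004, 'cy': 213.46678113259796, 'D': array([-0.00038673,  0.        ,  0.        ,  0.        ,  0.        ]), 'rvec': array([-2.43920886,  1.56246154,  0.22297632]), 'tvec': array([-524.00875475,  -34.07766544,  390.41776673])}
```

View pics/w1.png

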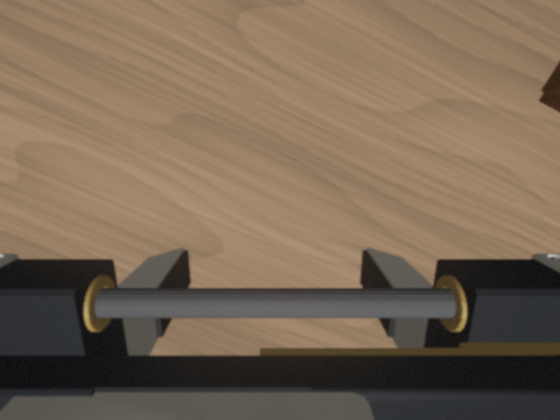

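The calls were refused as invalid, and the arm hasn't moved. All seven fields are probably needed in each row.

drive_tool:
  deltas:
    - {"hand": 0, "tx": -0.62, "ty": -0.785, "tz": 0, "wx": 0, "wy": 0, "wz": 0}
    - {"hand": 0, "tx": -0.62, "ty": -0.785, "tz": 0, "wx": 0, "wy": 0, "wz": 0}
    - {"hand": 0, "tx": -0.62, "ty": -0.785, "tz": 0, "wx": 0, "wy": 0, "wz": 0}
    - {"hand": 0, "tx": -0.62, "ty": -0.785, "tz": 0, "wx": 0, "wy": 0, "wz": 0}
    - {"hand": 0, "tx": -0.62, "ty": -0.785, "tz": 0, "wx": 0, "wy": 0, "wz": 0}
    - {"hand": 0, "tx": -0.62, "ty": -0.785, "tz": 0, "wx": 0, "wy": 0, "wz": 0}
    - {"hand": 0, "tx": -0.62, "ty": -0.785, "tz": 0, "wx": 0, "wy": 0, "wz": 0}
    - {"hand": 0, "tx": -0.62, "ty": -0.785, "tz": 0, "wx": 0, "wy": 0, "wz": 0}
    - {"hand": 0, "tx": -0.62, "ty": -0.785, "tz": 0, "wx": 0, "wy": 0, "wz": 0}
    - {"hand": 0, "tx": -0.62, "ty": -0.785, "tz": 0, "wx": 0, "wy": 0, "wz": 0}

```text
time: 0.98
tool_pos: [401.3, -118.6, 240.8]
tcp_rot: [-3.142, -0.0, -1.14]
contact_force: [1.9, 1.0, -0.1]
grip_width: 46.1
```

drive_tool:
  deltas:
    - {"hand": 0, "tx": -0.62, "ty": -0.785, "tz": 0, "wx": 0, "wy": 0, "wz": 0}
    - {"hand": 0, "tx": -0.62, "ty": -0.785, "tz": 0, "wx": 0, "wy": 0, "wz": 0}
    - {"hand": 0, "tx": -0.62, "ty": -0.785, "tz": 0, "wx": 0, "wy": 0, "wz": 0}
    - {"hand": 0, "tx": -0.62, "ty": -0.785, "tz": 0, "wx": 0, "wy": 0, "wz": 0}
    - {"hand": 0, "tx": -0.62, "ty": -0.785, "tz": 0, "wx": 0, "wy": 0, "wz": 0}
    - {"hand": 0, "tx": -0.62, "ty": -0.785, "tz": 0, "wx": 0, "wy": 0, "wz": 0}
    - {"hand": 0, "tx": -0.62, "ty": -0.785, "tz": 0, "wx": 0, "wy": 0, "wz": 0}
    - {"hand": 0, "tx": -0.62, "ty": -0.785, "tz": 0, "wx": 0, "wy": 0, "wz": 0}
    - {"hand": 0, "tx": -0.62, "ty": -0.785, "tz": 0, "wx": 0, "wy": 0, "wz": 0}
    - {"hand": 0, "tx": -0.62, "ty": -0.785, "tz": 0, "wx": 0, "wy": 0, "wz": 0}

```text
time: 1.82
tool_pos: [583.1, 237.9, 240.3]
tcp_rot: [3.141, -0.0, -1.14]
contact_force: [1.6, -0.8, 0.6]
grip_width: 45.9
```

drive_tool:
  deltas:
    - {"hand": 0, "tx": 0, "ty": 0, "tz": 0, "wx": 0, "wy": 0, "wz": -1}
    - {"hand": 0, "tx": 0, "ty": 0, "tz": 0, "wx": 0, "wy": 0, "wz": -1}
    - {"hand": 0, "tx": 0, "ty": 0, "tz": 0, "wx": 0, "wy": 0, "wz": -1}
    - {"hand": 0, "tx": 0, "ty": 0, "tz": 0, "wx": 0, "wy": 0, "wz": -1}
    - {"hand": 0, "tx": 0, "ty": 0, "tz": 0, "wx": 0, "wy": 0, "wz": -1}
    - {"hand": 0, "tx": 0, "ty": 0, "tz": 0, "wx": 0, "wy": 0, "wz": -1}
    - {"hand": 0, "tx": 0, "ty": 0, "tz": 0, "wx": 0, "wy": 0, "wz": -1}
    - {"hand": 0, "tx": 0, "ty": 0, "tz": 0, "wx": 0, "wy": 0, "wz": -1}
    - {"hand": 0, "tx": 0, "ty": 0, "tz": 0, "wx": 0, "wy": 0, "wz": -1}
    - {"hand": 0, "tx": 0, "ty": 0, "tz": 0, "wx": 0, "wy": 0, "wz": -1}
    - {"hand": 0, "tx": 0, "ty": 0, "tz": 0, "wx": 0, "wy": 0, "wz": -1}
    - {"hand": 0, "tx": 0, "ty": 0, "tz": 0, "wx": 0, "wy": 0, "wz": -1}
    - {"hand": 0, "tx": 0, "ty": 0, "tz": 0, "wx": 0, "wy": 0, "wz": -1}
    - {"hand": 0, "tx": 0, "ty": 0, "tz": 0, "wx": 0, "wy": 0, "wz": -1}
    - {"hand": 0, "tx": 0, "ty": 0, "tz": 0, "wx": 0, "wy": 0, "wz": -1}
    - {"hand": 0, "tx": 0, "ty": 0, "tz": 0, "wx": 0, "wy": 0, "wz": -1}
    - {"hand": 0, "tx": 0, "ty": 0, "tz": 0, "wx": 0, "wy": 0, "wz": -1}
    - {"hand": 0, "tx": 0, "ty": 0, "tz": 0, "wx": 0, "wy": 0, "wz": -0.6}
    - {"hand": 0, "tx": 0, "ty": 0, "tz": 0, "wx": 0, "wy": 0, "wz": 0}

```text
time: 3.4
tool_pos: [582.6, 235.8, 240.2]
tcp_rot: [-3.142, 0.001, 0.398]
contact_force: [-0.8, 0.3, -0.3]
grip_width: 46.4
```

Run:
```python
from plant import *
import cv2
c=camera_model("wrist");print(c)
im=capture("wrist"); cv2.imwrite("pics/w2.png",im[:,:,::-1])
o=get_obs(); print(o['tool_pos'],o['tcp_rot'],o['time'],o['joint_positions'])
```

```text
{'fx': 322.288794828886, 'fy': 322.288794828886, 'cx': 274.88173370114004, 'cy': 213.46678113259796, 'D': array([-0.00038673,  0.        ,  0.        ,  0.        ,  0.        ]), 'rvec': array([-2.80650162, -0.5661404 , -0.08097101]), 'tvec': array([-629.27854844,  -42.56623172,  387.38674402])}
[582.63181271 235.83593291 240.28775348] [3.14159222e+00 7.63853849e-04 3.94701764e-01] 3.45 [ 2.62816423e-01  5.36925710e-01  1.21330420e+00 -1.02511848e-04
  1.39211990e+00 -1.31867084e-01]
```

View pics/w2.png

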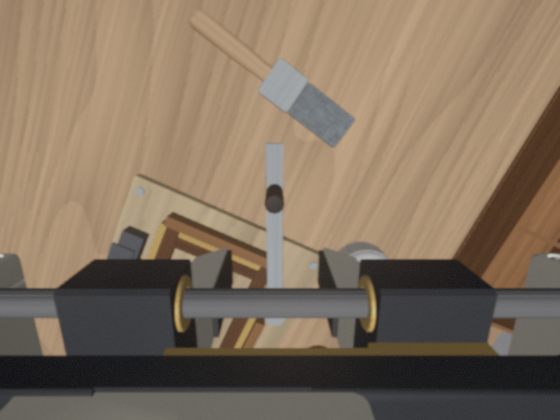

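The bar stands vertical in the wrist picture, with the knob top near (274,205). Next I'll compare that with where my estimate projects.

Run:
```python
from h import *
import plant
from plant import *
a=cv2.imread("pics/w2.png")[130:330,200:350]; cv2.imwrite("pics/w2c.png",cv2.resize(a,None,fx=3,fy=3,interpolation=cv2.INTER_CUBIC))
print(proj("wrist",[[582.2,235.4,105],[582.2,235.4,50],[640,99.4,50]]))
```

```text
[[273.34463679 207.99988956]
 [273.56382257 194.36682235]
 [274.54245829 315.73092492]]
```

View pics/w2c.png

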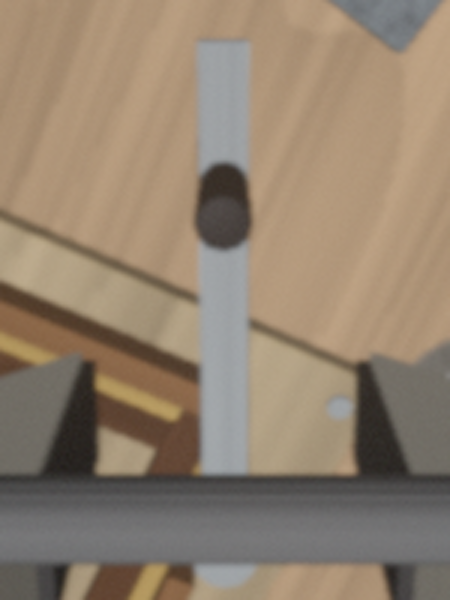

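Run:
```python
from h import *
T=lambda x,y:(130+(x+.5)/2.9-.5,140+(y+.5)/2.9-.5)
S=lambda x,y:(150+(x+.5)/3.2-.5,140+(y+.5)/3.2-.5)
print(tri([("top",T(148,259)),("scene",S(628,64)),("wrist",(274.2,203.7))]))
print(tri([("top",T(148,259)),("wrist",(274.2,203.7))]),tri([("wrist",(274.2,203.7)),("scene",S(628,64))]))
print(atz("wrist",(274.2,203.7),105), "pivot",atz("wrist",(274.6,318),50), "tip",atz("wrist",(274.5,143.3),50))
```

```text
(array([581.60009426, 237.2557881 , 103.95863465]), [np.float64(2.1), np.float64(0.9), np.float64(1.8)])
(array([582.87473082, 237.01698548,  95.6539203 ]), [np.float64(0.6), np.float64(0.6)]) (array([580.98746211, 238.74512756, 104.07618928]), [np.float64(0.6), np.float64(0.6)])
[581.37734018 239.37244864 105.        ] pivot [641.25709719  96.56171218  50.        ] tip [562.70228865 284.77531387  50.        ]
```

drive_tool:
  deltas:
    - {"hand": 0, "tx": 0, "ty": -0.06, "tz": 0.6, "wx": 0, "wy": 0, "wz": 0}
    - {"hand": 0, "tx": 0, "ty": 0, "tz": 0.6, "wx": 0, "wy": 0, "wz": 0}
    - {"hand": 0, "tx": 0, "ty": 0, "tz": 0.6, "wx": 0, "wy": 0, "wz": 0}
    - {"hand": 0, "tx": 0, "ty": 0, "tz": 0.6, "wx": 0, "wy": 0, "wz": 0}
    - {"hand": 0, "tx": 0, "ty": 0, "tz": 0.6, "wx": 0, "wy": 0, "wz": 0}
    - {"hand": 0, "tx": 0, "ty": 0, "tz": 0.6, "wx": 0, "wy": 0, "wz": 0}
    - {"hand": 0, "tx": 0, "ty": 0, "tz": 0.45, "wx": 0, "wy": 0, "wz": 0}
    - {"hand": 0, "tx": 0, "ty": 0, "tz": 0, "wx": 0, "wy": 0, "wz": 0}

```text
time: 4.12
tool_pos: [579.3, 237.4, 74.3]
tcp_rot: [-3.141, 0.008, 0.394]
contact_force: [-1.1, 0.5, 0.7]
grip_width: 45.9
```

Run:
```python
from plant import *
import cv2
im=capture("wrist"); cv2.imwrite("pics/w3.png",im[:,:,::-1])
o=get_obs(); print(o['tool_pos'],o['tcp_rot'],o['time'],o['contact_force'])
```

```text
[580.52771055 237.70504971  76.68245516] [-3.14106347  0.00467771  0.39437048] 4.1667 [-0.07292158 -0.14247399  0.76882312]
```

View pics/w3.png

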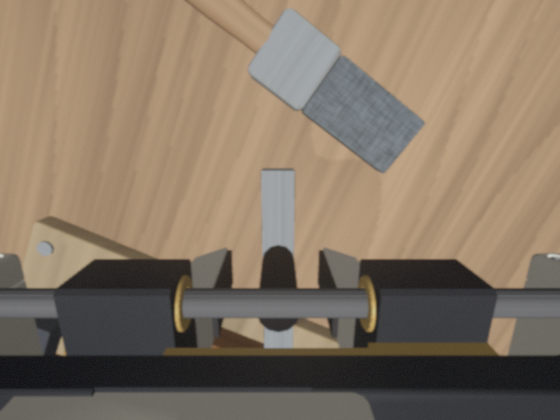

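drive_tool:
  deltas:
    - {"hand": 0.4, "tx": 0, "ty": 0, "tz": 0, "wx": 0, "wy": 0, "wz": 0}
    - {"hand": 0.4, "tx": 0, "ty": 0, "tz": 0, "wx": 0, "wy": 0, "wz": 0}
    - {"hand": 0.4, "tx": -0.13, "ty": 0, "tz": 0, "wx": 0, "wy": 0, "wz": 0}
    - {"hand": 0.4, "tx": -0.262, "ty": 0.009, "tz": 0, "wx": 0, "wy": 0, "wz": -0.8}
    - {"hand": 0.4, "tx": -0.262, "ty": 0.009, "tz": 0, "wx": 0, "wy": 0, "wz": -0.8}
    - {"hand": 0.4, "tx": -0.262, "ty": 0.009, "tz": 0, "wx": 0, "wy": 0, "wz": -0.8}
    - {"hand": 0.4, "tx": -0.262, "ty": 0.009, "tz": 0, "wx": 0, "wy": 0, "wz": -0.8}
    - {"hand": 0.4, "tx": -0.262, "ty": 0.009, "tz": 0, "wx": 0, "wy": 0, "wz": -0.8}
    - {"hand": 0.4, "tx": -0.262, "ty": 0.009, "tz": 0, "wx": 0, "wy": 0, "wz": -0.8}
    - {"hand": 0.4, "tx": -0.262, "ty": 0.009, "tz": 0, "wx": 0, "wy": 0, "wz": -0.8}
    - {"hand": 0.4, "tx": -0.262, "ty": 0.009, "tz": 0, "wx": 0, "wy": 0, "wz": -0.8}
    - {"hand": 0.4, "tx": 0, "ty": 0, "tz": 0, "wx": 0, "wy": 0, "wz": 0}

```text
time: 5.17
tool_pos: [511.7, 183.4, 79.9]
tcp_rot: [3.141, -0.0, 0.956]
contact_force: [-0.4, -0.0, 0.6]
grip_width: 27.6
```

Run:
```python
from plant import *
import cv2, numpy as np
im=capture("wrist"); cv2.imwrite("pics/w4.png",im[:,:,::-1])
o=get_obs(); print(o['tool_pos'],o['tcp_rot'],o['time'],o['contact_force'])
d=o['tool_pos'][:2]-[641,98]; print(np.hypot(*d),np.degrees(np.arctan2(d[1],d[0])),np.degrees(o['tcp_rot'][2])+90)
```

```text
[512.30763386 184.00733922  79.85314075] [ 3.14055935e+00 -9.45091177e-04  9.52123111e-01] 5.2167 [-0.45083531 -0.17491135 -0.96064263]
154.78690998343646 146.244506413844 144.55263583926427
```

View pics/w4.png

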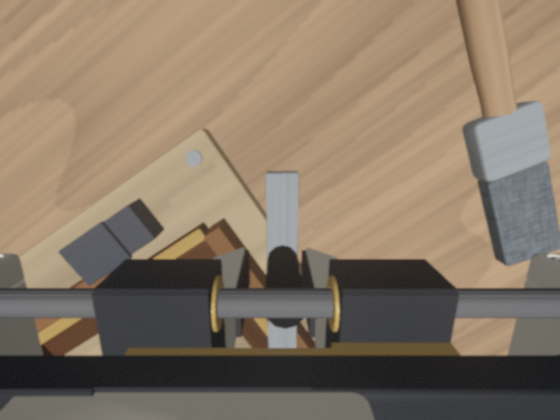

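drive_tool:
  deltas:
    - {"hand": 0.4, "tx": -0.262, "ty": 0.012, "tz": 0, "wx": 0, "wy": 0, "wz": -0.8}
    - {"hand": 0.4, "tx": -0.262, "ty": 0.012, "tz": 0, "wx": 0, "wy": 0, "wz": -0.8}
    - {"hand": 0.4, "tx": -0.262, "ty": 0.012, "tz": 0, "wx": 0, "wy": 0, "wz": -0.8}
    - {"hand": 0.4, "tx": -0.262, "ty": 0.012, "tz": 0, "wx": 0, "wy": 0, "wz": -0.8}
    - {"hand": 0.4, "tx": -0.262, "ty": 0.012, "tz": 0, "wx": 0, "wy": 0, "wz": -0.8}
    - {"hand": 0.4, "tx": -0.262, "ty": 0.012, "tz": 0, "wx": 0, "wy": 0, "wz": -0.8}
    - {"hand": 0.4, "tx": -0.262, "ty": 0.012, "tz": 0, "wx": 0, "wy": 0, "wz": -0.8}
    - {"hand": 0.4, "tx": -0.13, "ty": 0.005, "tz": 0, "wx": 0, "wy": 0, "wz": -0.4}
    - {"hand": 0.4, "tx": -0.06, "ty": 0, "tz": 0, "wx": 0, "wy": 0, "wz": -0.2}
    - {"hand": 0.4, "tx": 0, "ty": 0, "tz": 0, "wx": 0, "wy": 0, "wz": 0}

```text
time: 6.05
tool_pos: [486.5, 108.7, 79.2]
tcp_rot: [3.14, -0.0, 1.494]
contact_force: [0.4, -1.0, 0.4]
grip_width: 27.6
```

Run:
```python
from plant import *
import cv2, numpy as np
im=capture("wrist"); cv2.imwrite("pics/w5.png",im[:,:,::-1])
o=get_obs(); print(o['tool_pos'],o['tcp_rot'],o['time'],o['contact_force'])
d=o['tool_pos'][:2]-[641,98]; print(np.hypot(*d),np.degrees(np.arctan2(d[1],d[0])),np.degrees(o['tcp_rot'][2])+90)
```

```text
[486.37115673 108.91624014  79.03569081] [ 3.14082860e+00 -3.57158093e-05  1.49317726e+00] 6.1 [ 0.01123845 -0.61232443 -0.60367218]
155.013688007309 175.9618237240376 175.55275482973568
```

View pics/w5.png

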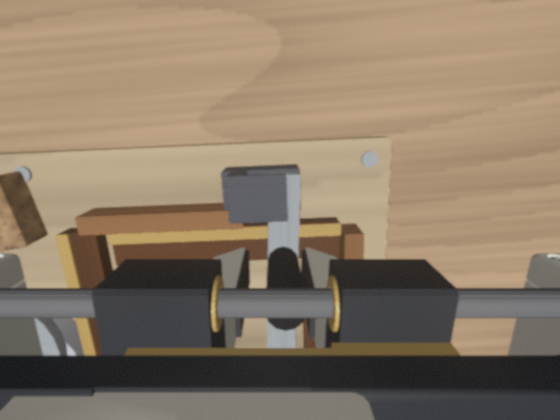

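The tip is part way into the catch, whose roof covers it up to about column 288. I'll creep on in small steps and watch the force.

drive_tool:
  deltas:
    - {"hand": 0.4, "tx": -0.07, "ty": 0, "tz": 0, "wx": 0, "wy": 0, "wz": -0.2}
    - {"hand": 0.4, "tx": -0.07, "ty": 0, "tz": 0, "wx": 0, "wy": 0, "wz": -0.2}
    - {"hand": 0.4, "tx": -0.07, "ty": 0, "tz": 0, "wx": 0, "wy": 0, "wz": 0}
    - {"hand": 0.4, "tx": 0, "ty": 0, "tz": 0, "wx": 0, "wy": 0, "wz": 0}

```text
time: 6.43
tool_pos: [485.5, 100.3, 78.7]
tcp_rot: [3.141, -0.0, 1.53]
contact_force: [1.3, 1.5, 0.1]
grip_width: 27.9
```

drive_tool:
  deltas:
    - {"hand": 0.4, "tx": -0.07, "ty": 0, "tz": 0, "wx": 0, "wy": 0, "wz": 0}
    - {"hand": 0.4, "tx": 0, "ty": 0, "tz": 0, "wx": 0, "wy": 0, "wz": 0}

```text
time: 6.6
tool_pos: [485.5, 100.0, 78.7]
tcp_rot: [3.141, -0.004, 1.529]
contact_force: [1.8, 16.3, -0.9]
grip_width: 27.8
```

drive_tool:
  deltas:
    - {"hand": 0.4, "tx": -0.05, "ty": 0, "tz": 0, "wx": 0, "wy": 0, "wz": 0}
    - {"hand": 0.4, "tx": 0, "ty": 0, "tz": 0, "wx": 0, "wy": 0, "wz": 0}

```text
time: 6.77
tool_pos: [485.5, 99.8, 78.7]
tcp_rot: [3.141, -0.007, 1.528]
contact_force: [2.3, 25.5, -1.1]
grip_width: 27.6
```

The force climbed to 25 N with no further motion, so the bar is at a stop. I'll back off a little and check it in the picture.

drive_tool:
  deltas:
    - {"hand": 0.4, "tx": 0.12, "ty": 0, "tz": 0, "wx": 0, "wy": 0, "wz": 0}
    - {"hand": 0.0, "tx": 0.05, "ty": 0, "tz": 0, "wx": 0, "wy": 0, "wz": 0}
    - {"hand": 0.0, "tx": 0, "ty": 0, "tz": 0, "wx": 0, "wy": 0, "wz": 0}
    - {"hand": 0.0, "tx": 0, "ty": 0, "tz": 0, "wx": 0, "wy": 0, "wz": 0}

```text
time: 7.1
tool_pos: [485.4, 102.0, 78.6]
tcp_rot: [-3.141, 0.001, 1.53]
contact_force: [1.0, 0.1, 0.1]
grip_width: 42.8
```

Run:
```python
from plant import *
import cv2, numpy as np
im=capture("wrist"); cv2.imwrite("pics/w6.png",im[:,:,::-1])
o=get_obs(); print(o['tool_pos'],o['tcp_rot'],o['time'],o['contact_force'],o['joint_positions'])
```

```text
[485.45682249 101.91603292  78.60194492] [-3.14126092e+00  4.98811646e-04  1.53008689e+00] 7.15 [-0.34572294  0.53922938 -0.406126  ] [ 5.25866227e-02  4.88740844e-01  1.80951526e+00 -6.23380354e-04
  8.43713405e-01 -1.47708574e+00]
```

View pics/w6.png

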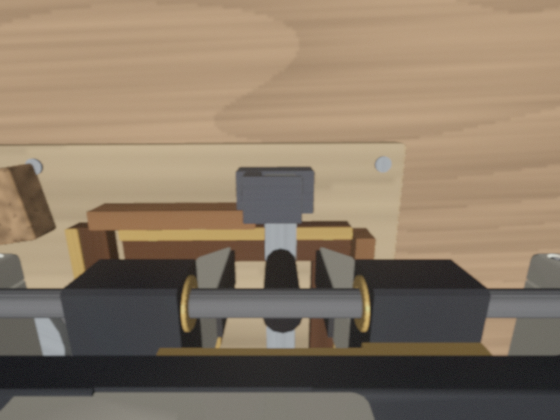

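The bar is home: its tip lies centred under the catch roof (275,190). Next I'll lift, move over to the paddle and turn.

drive_tool:
  deltas:
    - {"hand": 0, "tx": 0, "ty": 0, "tz": -0.5, "wx": 0, "wy": 0, "wz": 0}
    - {"hand": 0, "tx": 0, "ty": 0, "tz": -0.8, "wx": 0, "wy": 0, "wz": 0}
    - {"hand": 0, "tx": 0, "ty": 0, "tz": -0.9, "wx": 0, "wy": 0, "wz": 0}
    - {"hand": 0, "tx": 0, "ty": 0, "tz": -0.9, "wx": 0, "wy": 0, "wz": 0}
    - {"hand": 0, "tx": 0, "ty": 0, "tz": -0.9, "wx": 0, "wy": 0, "wz": 0}
    - {"hand": 0, "tx": -0.867, "ty": 0.05, "tz": 0, "wx": 0, "wy": 0, "wz": 0}
    - {"hand": 0, "tx": -0.867, "ty": 0.05, "tz": 0, "wx": 0, "wy": 0, "wz": 0}
    - {"hand": 0, "tx": -0.867, "ty": 0.05, "tz": 0, "wx": 0, "wy": 0, "wz": 0}
    - {"hand": 0, "tx": -0.867, "ty": 0.05, "tz": 0, "wx": 0, "wy": 0, "wz": 0}
    - {"hand": 0, "tx": -0.867, "ty": 0.05, "tz": 0, "wx": 0, "wy": 0, "wz": 0}
    - {"hand": 0, "tx": -0.867, "ty": 0.05, "tz": 0, "wx": 0, "wy": 0, "wz": 0}
    - {"hand": 0, "tx": -0.867, "ty": 0.05, "tz": 0, "wx": 0, "wy": 0, "wz": 0}
    - {"hand": 0, "tx": -0.867, "ty": 0.05, "tz": 0, "wx": 0, "wy": 0, "wz": 0}
    - {"hand": 0, "tx": 0, "ty": 0, "tz": 0, "wx": 0, "wy": 0, "wz": 1}
    - {"hand": 0, "tx": 0, "ty": 0, "tz": 0, "wx": 0, "wy": 0, "wz": 1}
    - {"hand": 0, "tx": 0, "ty": 0, "tz": 0, "wx": 0, "wy": 0, "wz": 1}
    - {"hand": 0, "tx": 0, "ty": 0, "tz": 0, "wx": 0, "wy": 0, "wz": 1}
    - {"hand": 0, "tx": 0, "ty": 0, "tz": 0, "wx": 0, "wy": 0, "wz": 1}

```text
time: 8.65
tool_pos: [489.8, -176.2, 238.6]
tcp_rot: [-3.141, 0.0, 1.088]
contact_force: [0.7, -0.3, -0.7]
grip_width: 45.9
```

drive_tool:
  deltas:
    - {"hand": 0, "tx": 0, "ty": 0, "tz": 0, "wx": 0, "wy": 0, "wz": 1}
    - {"hand": 0, "tx": 0, "ty": 0, "tz": 0, "wx": 0, "wy": 0, "wz": 1}
    - {"hand": 0, "tx": 0, "ty": 0, "tz": 0, "wx": 0, "wy": 0, "wz": 1}
    - {"hand": 0, "tx": 0, "ty": 0, "tz": 0, "wx": 0, "wy": 0, "wz": 1}
    - {"hand": 0, "tx": 0, "ty": 0, "tz": 0, "wx": 0, "wy": 0, "wz": 1}
    - {"hand": 0, "tx": 0, "ty": 0, "tz": 0, "wx": 0, "wy": 0, "wz": 1}
    - {"hand": 0, "tx": 0, "ty": 0, "tz": 0, "wx": 0, "wy": 0, "wz": 1}
    - {"hand": 0, "tx": 0, "ty": 0, "tz": 0, "wx": 0, "wy": 0, "wz": 1}
    - {"hand": 0, "tx": 0, "ty": 0, "tz": 0, "wx": 0, "wy": 0, "wz": 1}
    - {"hand": 0, "tx": 0, "ty": 0, "tz": 0, "wx": 0, "wy": 0, "wz": 1}
    - {"hand": 0, "tx": 0, "ty": 0, "tz": 0, "wx": 0, "wy": 0, "wz": 1}
    - {"hand": 0, "tx": 0, "ty": 0, "tz": 0, "wx": 0, "wy": 0, "wz": 1}
    - {"hand": 0, "tx": 0, "ty": 0, "tz": 0, "wx": 0, "wy": 0, "wz": 1}
    - {"hand": 0, "tx": 0, "ty": 0, "tz": 0, "wx": 0, "wy": 0, "wz": 1}
    - {"hand": 0, "tx": 0, "ty": 0, "tz": 0, "wx": 0, "wy": 0, "wz": 1}
    - {"hand": 0, "tx": 0, "ty": 0, "tz": 0, "wx": 0, "wy": 0, "wz": 1}
    - {"hand": 0, "tx": 0, "ty": 0, "tz": 0, "wx": 0, "wy": 0, "wz": 1}
    - {"hand": 0, "tx": 0, "ty": 0, "tz": 0, "wx": 0, "wy": 0, "wz": 1}
    - {"hand": 0, "tx": 0, "ty": 0, "tz": 0, "wx": 0, "wy": 0, "wz": 0.14}
    - {"hand": 0, "tx": 0, "ty": 0, "tz": 0, "wx": 0, "wy": 0, "wz": 0}

```text
time: 10.32
tool_pos: [490.0, -175.8, 238.6]
tcp_rot: [3.141, 0.0, -0.488]
contact_force: [0.4, 0.0, -0.7]
grip_width: 45.5
```

Run:
```python
from plant import *
from h import *
im=capture("wrist"); cv2.imwrite("pics/w7.png",im[:,:,::-1])
o=get_obs(); print(o['tool_pos'],o['tcp_rot'],o['time'],o['joint_positions'])
print(proj("wrist",[[490,-176.3,122],[490,-176.3,58],[541.6,-79.2,85]]), tcp_to_tips)
im=capture("top"); cv2.imwrite("pics/top7.png",cv2.resize(im[140:310,130:400,::-1],None,fx=2.9,fy=2.9,interpolation=cv2.INTER_CUBIC))
```

```text
[ 490.0813859  -175.76057635  238.64961458] [ 3.14134825e+00  1.89946295e-04 -4.87065136e-01] 10.3667 [-4.91475065e-01  3.35877338e-01  1.53916803e+00 -2.57030922e-04
  1.26673616e+00 -4.33297449e-03]
[[274.79671884 214.69931689]
 [274.77369308 197.20440376]
 [274.99902267  79.48884576]] 14.0
```

View pics/w7.png

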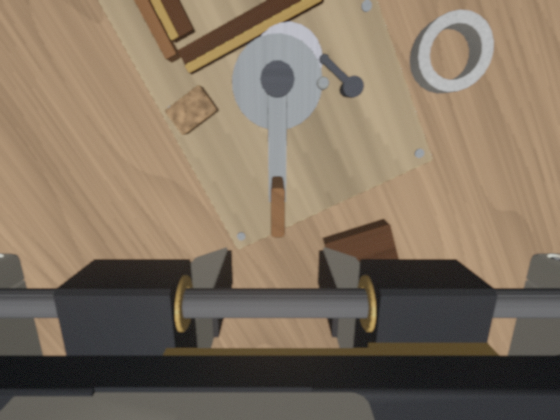

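View pics/top7.png

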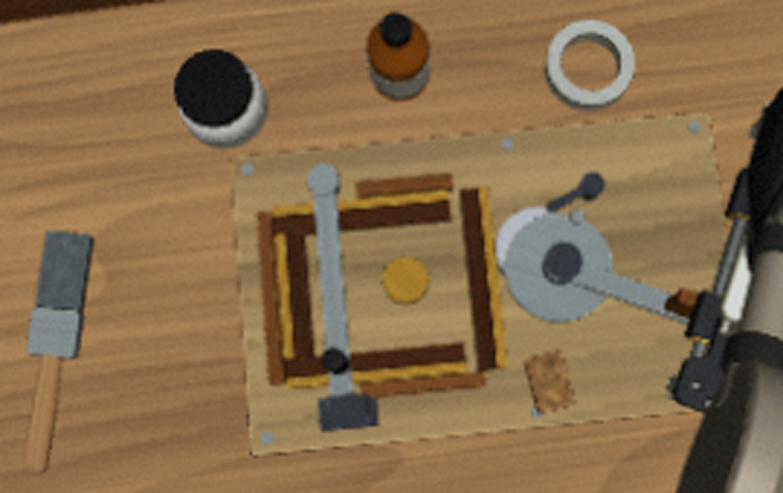

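The paddle top is centred near (278,214), about 2.5 mm from the prediction. The bar still lies in its catch and nothing else has moved. Next I'll lower the fingers astride the paddle.

drive_tool:
  deltas:
    - {"hand": 0, "tx": 0.06, "ty": 0, "tz": 0.6, "wx": 0, "wy": 0, "wz": 0}
    - {"hand": 0, "tx": 0, "ty": 0, "tz": 0.6, "wx": 0, "wy": 0, "wz": 0}
    - {"hand": 0, "tx": 0, "ty": 0, "tz": 0.6, "wx": 0, "wy": 0, "wz": 0}
    - {"hand": 0, "tx": 0, "ty": 0, "tz": 0.6, "wx": 0, "wy": 0, "wz": 0}
    - {"hand": 0, "tx": 0, "ty": 0, "tz": 0.6, "wx": 0, "wy": 0, "wz": 0}
    - {"hand": 0, "tx": 0, "ty": 0, "tz": 0.5, "wx": 0, "wy": 0, "wz": 0}
    - {"hand": 0, "tx": 0, "ty": 0, "tz": 0.15, "wx": 0, "wy": 0, "wz": 0}
    - {"hand": 0.45, "tx": 0, "ty": 0, "tz": 0, "wx": 0, "wy": 0, "wz": 0}
    - {"hand": 0.45, "tx": 0, "ty": 0, "tz": 0, "wx": 0, "wy": 0, "wz": 0}
    - {"hand": 0.45, "tx": 0, "ty": 0, "tz": 0, "wx": 0, "wy": 0, "wz": 0}

```text
time: 11.25
tool_pos: [493.3, -177.1, 94.1]
tcp_rot: [3.142, -0.003, -0.489]
contact_force: [-0.7, -0.4, -0.5]
grip_width: 30.3
```

Run:
```python
from plant import *
from h import *
im=capture("wrist"); cv2.imwrite("pics/w8.png",im[:,:,::-1])
o=get_obs(); print(o['tool_pos'],o['tcp_rot'],o['time'],o['contact_force'])
```

```text
[ 493.31947908 -177.07734615   94.16000656] [ 3.14152187e+00 -2.85729411e-03 -4.88634525e-01] 11.3 [-0.23850782  0.008982   -0.29538443]
```

View pics/w8.png

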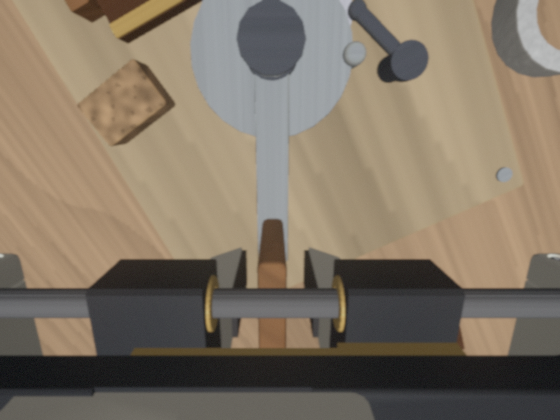

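The paddle stands centred between the fingers (272, 285) and square to them. Next I'll push along the arc.

drive_tool:
  deltas:
    - {"hand": 0.45, "tx": 0.15, "ty": 0, "tz": 0, "wx": 0, "wy": 0, "wz": 0}
    - {"hand": 0.45, "tx": 0.192, "ty": -0.007, "tz": 0, "wx": 0, "wy": 0, "wz": -0.8}
    - {"hand": 0.45, "tx": 0.192, "ty": -0.007, "tz": 0, "wx": 0, "wy": 0, "wz": -0.8}
    - {"hand": 0.45, "tx": 0.192, "ty": -0.007, "tz": 0, "wx": 0, "wy": 0, "wz": -0.8}
    - {"hand": 0.45, "tx": 0.192, "ty": -0.007, "tz": 0, "wx": 0, "wy": 0, "wz": -0.8}
    - {"hand": 0.45, "tx": 0.192, "ty": -0.007, "tz": 0, "wx": 0, "wy": 0, "wz": -0.8}
    - {"hand": 0.45, "tx": 0.192, "ty": -0.007, "tz": 0, "wx": 0, "wy": 0, "wz": -0.8}
    - {"hand": 0.45, "tx": 0, "ty": 0, "tz": 0, "wx": 0, "wy": 0, "wz": 0}

```text
time: 11.97
tool_pos: [541.3, -191.0, 92.7]
tcp_rot: [-3.14, 0.003, -0.066]
contact_force: [-6.5, 2.4, 1.3]
grip_width: 25.3
```

Run:
```python
from plant import *
from h import *
im=capture("wrist"); cv2.imwrite("pics/w9.png",im[:,:,::-1])
o=get_obs(); print(o['tool_pos'],o['tcp_rot'],o['time'],o['contact_force'])
d=o['tool_pos'][:2]-[541.6,-79.2]; print(np.hypot(*d),np.degrees(np.arctan2(d[1],d[0])),np.degrees(o['tcp_rot'][2])-90)
```

```text
[ 540.86202604 -190.96411461   92.71196295] [-3.13975375  0.00367918 -0.06872828] 12.0167 [-6.35841672  3.48460271  1.93256221]
111.76655099138463 -90.3783162334696 -93.93784046292309
```

View pics/w9.png

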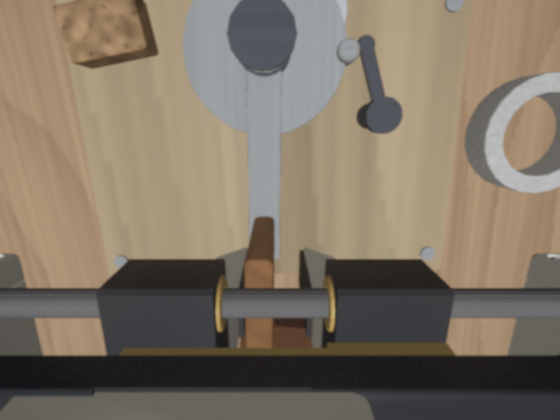

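The lever stands near 0.42 rad, held with about 7 N. I'll carry on to about 0.79 rad.

drive_tool:
  deltas:
    - {"hand": 0.45, "tx": 0.192, "ty": -0.007, "tz": 0, "wx": 0, "wy": 0, "wz": -0.8}
    - {"hand": 0.45, "tx": 0.192, "ty": -0.007, "tz": 0, "wx": 0, "wy": 0, "wz": -0.8}
    - {"hand": 0.45, "tx": 0.192, "ty": -0.007, "tz": 0, "wx": 0, "wy": 0, "wz": -0.8}
    - {"hand": 0.45, "tx": 0.192, "ty": -0.007, "tz": 0, "wx": 0, "wy": 0, "wz": -0.8}
    - {"hand": 0.45, "tx": 0.192, "ty": -0.007, "tz": 0, "wx": 0, "wy": 0, "wz": -0.8}
    - {"hand": 0.45, "tx": 0.09, "ty": 0, "tz": 0, "wx": 0, "wy": 0, "wz": -0.3}
    - {"hand": 0.45, "tx": 0, "ty": 0, "tz": 0, "wx": 0, "wy": 0, "wz": 0}
    - {"hand": 0.45, "tx": 0, "ty": 0, "tz": 0, "wx": 0, "wy": 0, "wz": 0}

```text
time: 12.68
tool_pos: [580.8, -185.8, 92.3]
tcp_rot: [-3.137, 0.006, 0.306]
contact_force: [-10.4, 3.0, 1.0]
grip_width: 25.3
```

Run:
```python
from plant import *
from h import *
im=capture("wrist"); cv2.imwrite("pics/w10.png",im[:,:,::-1])
im=capture("top"); cv2.imwrite("pics/top10.png",cv2.resize(im[140:310,130:400,::-1],None,fx=2.9,fy=2.9,interpolation=cv2.INTER_CUBIC))
o=get_obs(); print(o['tool_pos'],o['tcp_rot'],o['time'],o['contact_force'])
d=o['tool_pos'][:2]-[541.6,-79.2]; print(np.hypot(*d),np.degrees(np.arctan2(d[1],d[0])),np.degrees(o['tcp_rot'][2])-90)
```

```text
[ 580.61468032 -185.85805542   92.26674088] [-3.13696221  0.00585556  0.305376  ] 12.7833 [-10.02727329   2.84129465   1.42884676]
113.56974097951732 -69.90787659057473 -72.50324377921969
```

View pics/w10.png

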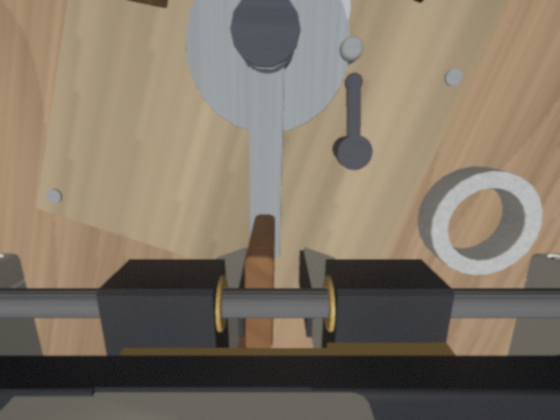

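View pics/top10.png

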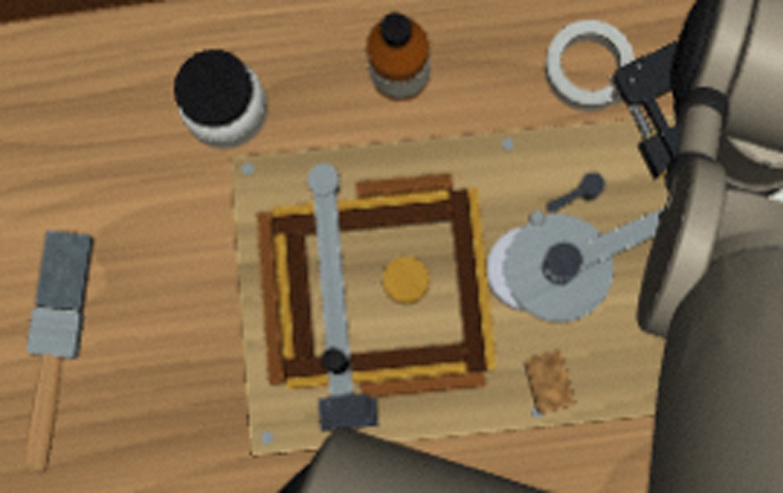

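Run:
```python
import cv2
from h import *
a=cv2.imread("pics/top10.png")[170:340,470:700]; cv2.imwrite("pics/t10c.png",cv2.resize(a,None,fx=3.4,fy=3.4,interpolation=cv2.INTER_CUBIC))
for t in (.6,.7,.78,.85):
    a=-np.pi/2-.038+t-.45
    print(t,(proj("top",[[541.6+r*np.cos(a),-79.2+r*np.sin(a),59] for r in (0,50,75)])-[130,140])*2.9)
    print('   wrist',proj("wrist",[[541.6+r*np.cos(a),-79.2+r*np.sin(a),59] for r in (50,75)]).round(1).tolist())
```

```text
0.6 [[557.49719791 265.14815613]
 [617.85709588 250.03744607]
 [647.80769292 242.51365883]]
   wrist [[246.5, 142.2], [238.9, 187.0]]
0.7 [[557.49719791 265.14815613]
 [615.88851679 244.11580726]
 [644.82467229 233.66422839]]
   wrist [[255.7, 143.6], [252.2, 188.9]]
0.78 [[557.49719791 265.14815613]
 [613.89665502 239.53322214]
 [641.81776589 226.82084916]]
   wrist [[263.1, 144.0], [262.9, 189.5]]
0.85 [[557.49719791 265.14815613]
 [611.86087143 235.66079828]
 [638.7514475  221.04125293]]
   wrist [[269.6, 143.9], [272.3, 189.3]]
```

View pics/t10c.png

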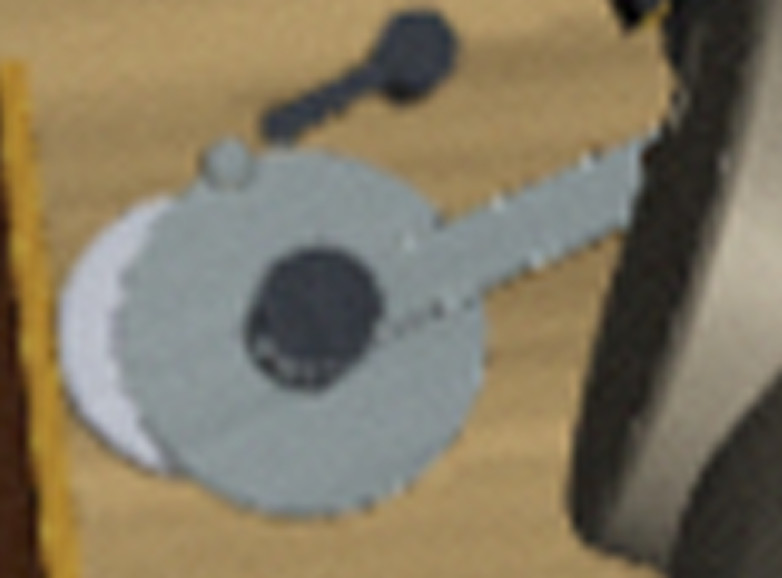

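Both views put the lever at about 0.77-0.79 rad, the loose frame side is shut, and the push is about 10 N. I'll let it settle for a moment, then hand in.

drive_tool:
  deltas:
    - {"hand": 0.45, "tx": 0.02, "ty": 0, "tz": 0, "wx": 0, "wy": 0, "wz": 0}
    - {"hand": 0.45, "tx": 0, "ty": 0, "tz": 0, "wx": 0, "wy": 0, "wz": 0}
    - {"hand": 0.45, "tx": 0, "ty": 0, "tz": 0, "wx": 0, "wy": 0, "wz": 0}
    - {"hand": 0.45, "tx": 0, "ty": 0, "tz": 0, "wx": 0, "wy": 0, "wz": 0}
    - {"hand": 0.45, "tx": 0, "ty": 0, "tz": 0, "wx": 0, "wy": 0, "wz": 0}
    - {"hand": 0.45, "tx": 0, "ty": 0, "tz": 0, "wx": 0, "wy": 0, "wz": 0}

```text
time: 13.28
tool_pos: [581.2, -185.7, 92.3]
tcp_rot: [-3.137, 0.006, 0.305]
contact_force: [-11.3, 3.3, 1.1]
grip_width: 25.4
```

Run:
```python
from plant import *
o=get_obs(); print(o['tool_pos'],o['time'],o['contact_force'],o['dq'])
print(close_job())
```

```text
[ 581.22221095 -185.6818367    92.2693098 ] 13.2833 [-11.30874741   3.30142423   1.09647984] [ 0.00143011  0.00100824  0.00042298 -0.00185434 -0.00153191 -0.00074737]
the job is handed in; nothing more can be done
None
```

I closed the hold-down bar, pushed the tensioner past its click, and handed the job in at 13.3 s with the robot still holding the lever. The hand-in reports no verdict.

- **Hold-down bar:** I swung it by its knob until it met the stop, where the force rose to about 25 N with no further motion. The wrist and top pictures showed its tip home under the catch roof, and the top picture taken with the lever pushed back showed it still there.
- **Tensioner:** I pushed the paddle back to about 0.78 rad; two camera views gave 0.77–0.79, and the click is off by 0.65. The loose side of the frame showed shut, and at hand-in the arm was still, pushing with about 11–12 N.
- **Bystanders:** The ones in view in that last top picture had not visibly moved. The arm hid the test panels, so I did not re-check their position.

Two checks disagreed slightly. Knob position differed by about 4 mm between views, and the press board measured about 1% small; neither affected the moves. My first two move calls were refused for missing fields and moved nothing.

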